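# Hook a tool shelf into a slotted upright by the lathe

## Task

Pick up the small tool shelf that stands on the bench and hang it on the slotted upright, by feel: press its two hook tabs squarely into the two upper slots, then press it straight down, past the stiff lock slide, until it is fully home on the slots' lower edges, and let go. Press gently, hardly more than the slide needs: all contact forces of the shelf on the upright together must never pass 22 N, and leave the other things on the bench where they are.

Things in the scene. Friction and masses are not known exactly. Their poses are not given: they have to be found in the camera images.
- bracket: Loose tool shelf, about 0.28 kg, standing on the bench. Origin: at its underside, midway across, in the plane of the back plate's rear face; x points from the tray towards the hook tabs, z up. Steel back plate x -5..0, y +-20, z 0..90 mm. Plywood tray x -120..-5, y +-45, z 0..8 mm, rim up to z 18 at both sides and the far end.
- web (a point): Middle of the top edge of the shelf's upright steel web, the part to grip from above across y: 10 mm thick (y +-5), x -110..-5, z 8..85 mm in the shelf's frame. This point: x -60, y 0, z 85 mm. Axes as the shelf's.
- tabs (a point): Root of the upper hook tab's neck, at its lower edge: x 0, y 0, z 62 mm in the shelf's frame. Two tabs, 8 mm wide (y +-4), stick out to x +10 mm; necks at z 62..74 and z 22..34; at each end (x 4.5..10) a lip hangs 8 mm below the neck, leaving a 4.5 mm gap between plate and lip. Axes as the shelf's.
- upright: Fixed slotted upright on a foot plate (x -35..65, y +-60, z 0..12 mm). Origin: on the bench, midway across, in the plane of the slotted strip's front face, which looks away from the robot; x points into the upright, z up. Grey channel x -2..35, y +-29 mm, top at z 220. Fully home, the shelf's axes match these and its origin is at x 0, y 0, z 98 mm plus the strip's unknown shift; the tabs enter 8 to 13 mm higher.
- slots (a point): Nominal lower edge of the top slot, strip front (z 160 mm on the upright). 3 mm thick strip; three slots in a column at y 0, 16 mm wide, 25 high, 40 apart (lower edges z 80, 120, 160). The strip is clamped up to 14 mm higher or lower than this (not measured: feel or look). Tabs in the slots: shelf origin reaches x 0 (plate on strip); tabs stopped on the strip's face: x -10 mm.
- clip (a joint): Stiff lock slide behind the strip just below the top slot (hidden from the front), pushed down by the top tab's lip. 0 m = up (start), 0.007 m = the tabs are home on the slots' edges. It needs about 4.5 N to move (the shelf's own weight does not move it) and stays where it is left. Because the shelf is held out in front, the hooks pinch as they go down: the contact forces on the upright add up to about twice the push.
- blank: Bystander: round wooden bowl blank, diameter 90, height 45 mm; origin at the centre of its underside.
- glue: Bystander: white bottle, diameter 52, height 130 mm; origin at the centre of its underside.
- screwdriver: Bystander: screwdriver lying flat, 220 mm long.
- mallet: Bystander: hammer lying flat, 270 mm long.
Not all that is in view belongs to the job. Of the things that look like the upright, the larger one is meant. There is more than one size of the bracket; the job needs the smaller.

How it is judged:
On the way, in this order (a step that is already met when the one before it is completed fails the run):
1. the shelf is picked up off the bench (height (world z) of bracket above 0.04 m), for 0.1 s.
2. both tabs are in the two upper slots (x of bracket in the frame of upright between -0.006 and 0.004 m and y of bracket in the frame of upright between -0.005 and 0.005 m and z of bracket in the frame of upright between 0.08 and 0.135 m), for 0.1 s.
At the end, for the whole second after the job is handed in: The shelf hangs on the two upper slots, its back plate within 6 mm of the strip and within 5 mm of centred, upright within 0.08 rad and square to the strip within 0.15 rad, pushed down so that the lock slide reads more than 5.5 mm (7 mm is fully home), at rest and released (all of step 2 and value of joint clip above 0.0055 m and angle between the z axis of bracket and the z axis of upright, either way round below 0.08 rad and angle between the x axis of bracket and the x axis of upright, either way round below 0.15 rad and linear speed of bracket below 0.02 m/s and contact force between the fingers and bracket below 0.1 N); the robot touches nothing.
It fails at once if the robot presses the shelf on the upright with more than 22 N (contact force between bracket and upright above 22 N and contact force between the fingers and bracket above 0.5 N).
It fails at once if the robot itself pushes on the upright with more than 22 N (contact force between any of the fingers, the arm and upright above 22 N).
It fails at once if a bystander is moved by more than 30 mm (distance of any of blank, glue, screwdriver, mallet from where it was at the start of the episode above 0.03 m).
It also fails if it takes over 61 s, if anything falls off the work surface, if the arm or the gripper's body presses on something with over 40 N, if the wrist force passes 120 N, or if a joint passes its speed limit or range.

## Robot

A 6-joint arm with a two-finger parallel gripper is mounted at the origin on the work surface. World frame = base frame: x ahead of the robot, y to its left, z up, the work surface at z = 0. Lengths are in m, angles in rad, forces in N, time in s.
With the tool pointing down it reaches from about 0.25 to 0.725 m from the base axis. Payload 4 kg.
Tool frame: the origin (TCP) lies midway between the tips of the shut fingers; the grasp point (between the pads) lies 19 mm behind it (r.grasp_offset is the distance from the TCP to the grasp point, in m); z points along the fingers, y is the line along which they close (so a half turn about z gives the same grasp; the last joint's range is limited). The gripper opens to 85 mm and grips with 20 to 120 N. Pads are 22 mm wide; open, the fingers measure 114 mm over their backs; the gripper's body (76 mm by 85 mm) begins 54 mm behind the grasp point. The pads swing forward as they close: fully open they stand 13 mm farther back than shut.
Start: joints at [-1.13, 0.241, 0.005, 1.335, 0, 1.571], TCP at [0.213, -0.452, 0.231] pointing down, gripper open.
Joint ranges: [-2.72, 2.72], [-1.05, 1.87], [-1.09, 1.28], [-1.99, 2.15], [-1.42, 1.44], [-3.14, 3.14]. Speed limits (rad/s): [2.79, 2.79, 3.14, 3.14, 3.14, 3.14].

## Interface

Orientations are given as a 3x3 rotation matrix whose columns are the frame's x, y, z axes.
In Python, from cell import r, read_camera gives the robot as it stands.
- The arm moves only by the tool step_arm, never from a script. Its argument "targets" is a list of rows, each a list of 3 entries, a list of its own where there are three numbers: the closure, from -1 (fully open) to 1 (shut), then the shift along the tool's x, y, z in units of 25 mm (1.0 is 25 mm), then the turn, a rotation vector about the tool's x, y, z in units of 8 degrees (1.0 is 8 degrees). A call has 1 to 12 rows; each row shifts and turns the commanded pose from where the row before left it, along the tool's axes as they then stand; what a row does not reach is not made up. A row lasts 1/8 s, in which the tool goes at most 62.5 mm and 10.7 degrees, less where a joint would pass 70% of its speed; a pose out of reach is approached as far as the arm can. A call is refused whole if a number of a shift passes 1 or a number of a turn 1, either way. A call with a gripper value outside its range is refused whole. The fingers move at their own pace and stop on an object; "squeeze" is the grip in N (left out, the last holds). Time passes only in rows, so rows that do not move let the fingers close. It gives the time, the measured TCP pose, the force, the opening and the grip force at its end, in the units of the state.
- r.get_obs(): the state, without advancing time (a new reading comes with each control period).
- read_camera(name): name is "scene" or "top" or "wrist"; returns a dict with "color" (384x512x3 uint8, red, green, blue), "vertical_fov" (degrees; the focal length in pixels is half the picture's height over the tangent of half this angle, whatever the lens; pixels are square), "cx", "cy" (the principal point, pixels), "distortion" ([k1, k2, p1, p2, k3] as OpenCV has them; the pictures are not rectified), "R" (3x3) and "t" (3): a world point X has camera coordinates R X + t. Camera axes: x right, y down, z forward; pixel columns grow to the right and rows downward; lengths in m; the calibration is good to about 2 mm. A picture is of the moment at which its call begins. There is no depth.
- r.finish_job(): hands the job in; it is judged then, once.
The state is a dict: "t": time; "q": joint angles; "qd": joint speeds; "joint_torque": joint torques, N m; "position": TCP position; "orientation": TCP orientation; "ft_force": force on the tool from outside, world axes, zero at the start; "wrist_torque": the same for the moment, N m; "grip_width": finger opening in m; "finger_force": force on a finger pad.
Only numpy, scipy, OpenCV 4.12 (cv2) and the standard library are available. Lean on these libraries where they do the work, as an engineer would, in place of code of your own. Each camera call takes 0.05 s, during which the arm holds its last target. There are 200 camera calls.

## Working session

There is one attempt and no reset: what is moved stays moved. The work goes in short steps, Python scripts to look and compute and a tool call to move; the robot and the scene stay as the last step left them, time stands still between calls to the robot, and variables do not carry over. Pictures are saved under pics/ and viewed, at most 10 in all, crops included, and the job is handed in when it is done.

Besides the shell and the picture viewer there is one more tool, called after "Call:" in YAML: its name, and indented under it one key for each argument. step_arm: Moves the arm, as the interface text tells. Its arguments: {"type":"object","properties":{"targets":{"type":"array","items":{"type":"array"}},"squeeze":{"type":"number"}},"required":["targets"]}

```bash
mkdir -p pics
cat > h.py <<'E'
import numpy as np, cv2
from cell import r, read_camera
def cam(n):
    c=read_camera(n); f=192/np.tan(np.radians(c["vertical_fov"])/2)
    c["K"]=np.array([[f,0,c["cx"]],[0,f,c["cy"]],[0,0,1]]); c["R"]=np.array(c["R"]); c["t"]=np.array(c["t"]); c["D"]=np.array(c["distortion"],float); return c
def save(c,n): cv2.imwrite("pics/"+n+".png",c["color"][:,:,::-1]); np.savez("pics/"+n+".npz",**{k:c[k] for k in("color","K","R","t","D")})
def load(n): return dict(np.load("pics/"+n+".npz"))
def ray(c,uv):
    p=cv2.undistortPoints(np.array(uv,float).reshape(-1,1,2),c["K"],c["D"]).reshape(-1,2)
    d=np.c_[p,np.ones(len(p))]@c["R"]; return -c["R"].T@c["t"],d
def plane(c,uv,z):
    o,d=ray(c,uv); return o+d*((z-o[2])/d[:,2])[:,None]
def proj(c,X): return cv2.projectPoints(np.array(X,float).reshape(-1,3),cv2.Rodrigues(c["R"])[0],c["t"],c["K"],c["D"])[0].reshape(-1,2)
E
python3 - <<'E'
from h import *
for n in("scene","top"):
    c=cam(n); save(c,n+"0"); print(n,-c["R"].T@c["t"],c["R"][2])
a=np.hstack([cv2.imread("pics/%s0.png"%n) for n in("scene","top")]); cv2.imwrite("pics/both.png",cv2.resize(a,(800,300)))
o=r.get_obs(); print(o["position"],o["orientation"],o["ft_force"],o["grip_width"])
E
```

```text
scene [1.40281287 0.039401   1.03295102] [-0.70109064 -0.01816945 -0.71284064]
top [0.31774229 0.01576124 1.15509703] [ 0.1755848  -0.00753709 -0.98443546]
[ 0.21309433 -0.45169362  0.23050968] [[ 9.04402253e-01  4.26680130e-01 -7.94609579e-04]
 [ 4.26680870e-01 -9.04400693e-01  1.68001802e-03]
 [-1.81514623e-06 -1.85845679e-03 -9.99998273e-01]] [ 0.34468954  0.94992733 -0.08082107] 0.08540708730493853
```

View pics/scene0.png

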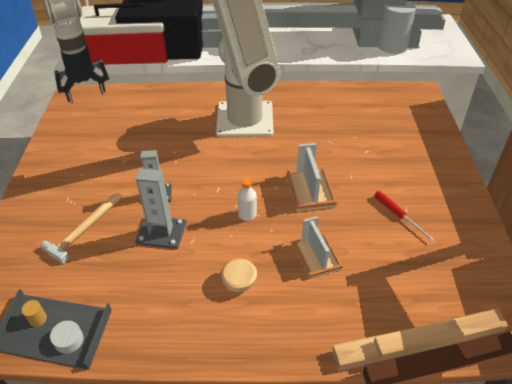

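View pics/top0.png

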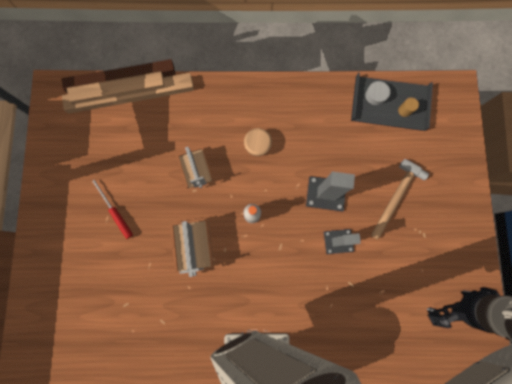

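The scene view shows two shelves, at scene (312,180) / top (190,248) and scene (318,247) / top (197,167). The second is smaller even though it is nearer the scene camera, so that one is meant. The two uprights are at top (328,190), which is larger, and top (343,240), which is smaller. The larger is meant. I'll confirm both in an enlarged crop.

Run:
```python
from h import *
a=cv2.imread("pics/scene0.png");b=cv2.imread("pics/top0.png")
c1=cv2.resize(b[135:285,165:225],(240,600),interpolation=2)
c2=cv2.resize(a[135:285,280:350],(280,600),interpolation=2)
c3=cv2.resize(b[165:260,300:370],(280,300),fx=1,fy=1,interpolation=2)
c4=cv2.resize(a[145:255,130:195],(280,300),interpolation=2)
cv2.imwrite("pics/crop.png",np.hstack([c1,c2,np.vstack([c3,c4])]))
```

```text
(no output)
```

View pics/crop.png

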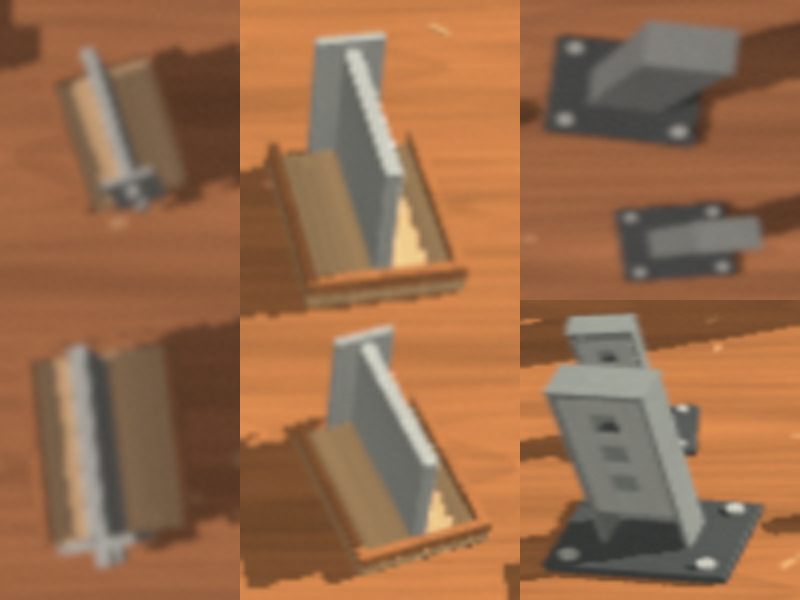

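The crop confirms it: the smaller shelf has its tabs pointing down in the top image, at about (199,186). The larger upright shows three slots on its front face, which faces away from the robot. Next I compute poses from these pixels.

Run:
```python
from h import *
np.set_printoptions(precision=4,suppress=True)
t=load("top0");s=load("scene0")
print("web top",plane(t,[(187,147.5),(197.5,180)],.085))
# scene web ends (crop scale 4): far(366-240,348),(430-240,462)
print("web scene",plane(s,[(280+126/4,135+348/4),(280+188/4,135+462/4)],.085))
print("foot corners",plane(t,[(309.5,176.7),(306.2,206.2),(344.2,210.9)],.012))
print("foot scene",plane(s,[(130+25/4.308,145+272/2.727),(130+203/4.308,145+280/2.727)],.012))
print("chan top front",plane(s,[(137.4,178.7),(161.3,181.7)],.22))
print("glue",plane(t,[(252,213)],.12),"blank",plane(t,[(257,142)],.045))
w=cam("wrist");save(w,"w0");o=r.get_obs();R=o["orientation"]
C=-w["R"].T@w["t"];print("cam in tool",R.T@(C-o["position"]),"axis",R.T@w["R"].T,w["K"][0,0])
```

```text
web top [[0.6499 0.2084 0.085 ]
 [0.5485 0.1742 0.085 ]]
web scene [[0.5616 0.1785 0.085 ]
 [0.6549 0.2091 0.085 ]]
foot corners [[ 0.5747 -0.1752  0.012 ]
 [ 0.4788 -0.1618  0.012 ]
 [ 0.4636 -0.2816  0.012 ]]
foot scene [[ 0.576  -0.2873  0.012 ]
 [ 0.5858 -0.174   0.012 ]]
chan top front [[ 0.5385 -0.2516  0.22  ]
 [ 0.5497 -0.1912  0.22  ]]
glue [[0.4442 0.0108 0.12  ]] blank [[ 0.6805 -0.006   0.045 ]]
cam in tool [ 0.0665 -0.0003 -0.1428] axis [[ 0.0013 -0.964  -0.2659]
 [ 1.      0.0014  0.0001]
 [ 0.0003 -0.2659  0.964 ]] 289.68472499949695
```

Call:
step_arm:
  targets:
    - [-1,[0,0,-1],[0,0,0]]
    - [-1,[0,0,-1],[0,0,0]]
    - [-1,[1,-0.66,-1],[0,0,0]]
    - [-1,[1,-0.66,0],[0,0,0]]
    - [-1,[1,-0.66,0],[0,0,0]]
    - [-1,[1,-0.66,0],[0,0,0]]
    - [-1,[1,-0.66,0],[0,0,0]]
    - [-1,[1,-0.66,0],[0,0,0]]
    - [-1,[1,-0.66,0],[0,0,0]]
    - [-1,[1,-0.66,0],[0,0,0]]
    - [-1,[1,-0.66,0],[0,0,0]]
    - [-1,[1,-0.66,0],[0,0,0]]

```text
t: 1.65
position: [0.3693, -0.1953, 0.306]
orientation: [[0.904, 0.427, -0.0], [0.427, -0.904, 0.0], [-0.0, -0.0, -1.0]]
ft_force: [-0.3, -0.5, 0.1]
grip_width: 0.0855
finger_force: 0.0
```

Call:
step_arm:
  targets:
    - [-1,[1,-0.66,0],[0,0,0]]
    - [-1,[1,-0.66,0],[0,0,0]]
    - [-1,[1,-0.66,0],[0,0,0]]
    - [-1,[1,-0.66,0],[0,0,0]]
    - [-1,[1,-0.66,0],[0,0,0]]
    - [-1,[1,-0.66,0],[0,0,0]]
    - [-1,[1,-0.66,0],[0,0,0]]
    - [-1,[1,-0.66,0],[0,0,0]]
    - [-1,[1,-0.66,0],[0,0,0]]
    - [-1,[1,-0.66,0],[0,0,0]]
    - [-1,[1,-0.66,0],[0,0,0]]
    - [-1,[1,-0.66,0],[0,0,0]]

```text
t: 3.15
position: [0.5561, 0.1116, 0.3058]
orientation: [[0.904, 0.427, -0.001], [0.427, -0.904, -0.0], [-0.001, -0.0, -1.0]]
ft_force: [0.6, -0.4, -0.1]
grip_width: 0.0854
finger_force: 0.0
```

Call:
step_arm:
  targets:
    - [-1,[1,-0.66,0],[0,0,0]]
    - [-1,[1,-0.66,0],[0,0,0]]
    - [-1,[1,-0.4,0.4],[0,0,0]]
    - [-1,[0.2,0,1],[0,0,0.9]]
    - [-1,[0,0,1],[0,0,0]]
    - [-1,[0,0,0],[0,0,0]]

```text
t: 3.9
position: [0.6083, 0.1834, 0.2432]
orientation: [[0.951, 0.31, -0.006], [0.31, -0.951, -0.002], [-0.007, -0.0, -1.0]]
ft_force: [1.5, 0.3, -0.9]
grip_width: 0.0856
finger_force: 0.0
```

Run:
```python
from h import *
w=cam("wrist");save(w,"w1");o=r.get_obs();print(o["t"],o["position"],o["orientation"],o["ft_force"])
```

```text
3.95 [0.60916136 0.18357324 0.24522085] [[ 9.50726760e-01  3.10015783e-01 -2.97372359e-03]
 [ 3.10014517e-01 -9.50731407e-01 -8.89205398e-04]
 [-3.10288012e-03 -7.65061149e-05 -9.99995183e-01]] [-0.53762245  0.02096758  0.33754372]
```

View pics/w1.png

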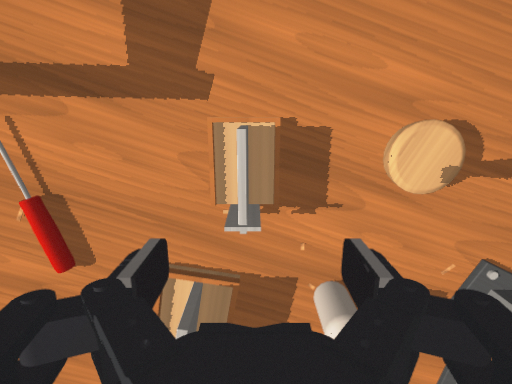

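The wrist view shows the small shelf with its web top running from (242,128) to (241,222), the back plate rear edge at row ~231, and the web nearly parallel to tool x.

Run:
```python
from h import *
np.set_printoptions(precision=4,suppress=True)
w=load("w1");im=w["color"]
hsv=cv2.cvtColor(im,cv2.COLOR_RGB2HSV)
m=((hsv[...,1]<50)&(hsv[...,2]>140)).astype(np.uint8); m[:, :205]=0;m[:,285:]=0;m[:110]=0;m[240:]=0
for v in range(122,238,6): 
    u=np.flatnonzero(m[v]); print(v,u.min() if len(u) else None,u.max() if len(u) else None)
rows=range(135,220,5); c=[np.flatnonzero(m[v]).mean() for v in rows]
p=np.polyfit(list(rows),c,1); P=plane(w,[(np.polyval(p,v),v) for v in (135,220)],.085)
d=(P[0]-P[1]);print(P,np.degrees(np.arctan2(d[1],d[0])))
o=r.get_obs();R=o["orientation"];print("tool yaw",np.degrees(np.arctan2(R[1,0],R[0,0])))
E0=plane(w,[(np.polyval(p,127.5),127.5)],.085);print("far web end",E0)
B=plane(w,[(242,231)],.09);print("plate rear top",B)
print("dist",np.linalg.norm((E0-B)[0,:2]),"expect .110")
u=-d[:2]/np.linalg.norm(d[:2]); org=(B[0,:2]+E0[0,:2]+.110*u)/2; G=org-.06*u
print("grip xy",G,"tool shift",(R.T@(np.r_[G,0]-np.r_[o["position"][:2],0]))/.025)
```

```text
122 None None
128 None None
134 237 245
140 237 245
146 237 245
152 237 245
158 237 245
164 237 245
170 238 245
176 238 245
182 238 245
188 238 245
194 238 245
200 238 245
206 238 246
212 238 246
218 238 246
224 238 246
230 225 259
236 None None
[[0.6462 0.2107 0.085 ]
 [0.5583 0.182  0.085 ]] 18.109914237355145
tool yaw 18.06019528281101
far web end [[0.6532 0.213  0.085 ]]
plate rear top [[0.5479 0.1784 0.09  ]]
dist 0.1108981898879045 expect .110
grip xy [0.6053 0.1973] tool shift [ 0.0234 -0.5681 -0.    ]
```

Call:
step_arm:
  targets:
    - [-1,[0,-0.57,1],[0,0,0]]
    - [-1,[0,0,1],[0,0,0]]
    - [-1,[0,0,1],[0,0,0]]
    - [-1,[0,0,1],[0,0,0]]
    - [-1,[0,0,1],[0,0,0]]
    - [-1,[0,0,1],[0,0,0]]
    - [-1,[0,0,1],[0,0,0]]
    - [-1,[0,0,0.8],[0,0,0]]
    - [-1,[0,0,0.3],[0,0,0]]
    - [-1,[0,0,0],[0,0,0]]

```text
t: 5.2
position: [0.606, 0.1974, 0.0445]
orientation: [[0.951, 0.31, 0.001], [0.31, -0.951, 0.0], [0.001, -0.0, -1.0]]
ft_force: [0.9, -0.1, -0.4]
grip_width: 0.0856
finger_force: 0.0
```

Call:
step_arm:
  targets:
    - [1,[0,0,0],[0,0,0]]
    - [1,[0,0,0],[0,0,0]]
    - [1,[0,0,0],[0,0,0]]
    - [1,[0,0,0],[0,0,0]]
    - [1,[0,0,0],[0,0,0]]
    - [1,[0,0,0],[0,0,0]]
    - [1,[0,0,0],[0,0,0]]
    - [1,[0,0,0],[0,0,0]]
  squeeze: 60

```text
t: 6.2
position: [0.6056, 0.1972, 0.0441]
orientation: [[0.951, 0.31, 0.0], [0.31, -0.951, -0.0], [0.0, 0.0, -1.0]]
ft_force: [0.3, -1.8, 2.5]
grip_width: 0.0091
finger_force: 58.9
```

Call:
step_arm:
  targets:
    - [1,[0,0,-0.4],[0,0,0]]
    - [1,[0,0,-0.8],[0,0,0]]
    - [1,[0,0,-1],[0,0,0]]
    - [1,[0,0,-1],[0,0,0]]
    - [1,[0,0,-1],[0,0,0]]
    - [1,[0,0,-1],[0,0,0]]
    - [1,[0,0,-1],[0,0,0]]
    - [1,[0,0,-1],[0,0,0.65]]
    - [1,[0,0,-1],[0,0,0.65]]
    - [1,[0,0,-0.8],[0,0,0.65]]
    - [1,[0,0,-0.4],[0,0,0.65]]
    - [1,[0,0,0],[0,0,0.65]]

```text
t: 7.7
position: [0.6267, 0.0769, 0.28]
orientation: [[0.997, 0.074, -0.025], [0.076, -0.993, 0.094], [-0.018, -0.096, -0.995]]
ft_force: [0.3, -0.4, -2.3]
grip_width: 0.0094
finger_force: 58.6
```

Call:
step_arm:
  targets:
    - [1,[0.3,0.5,0],[0,0,0]]
    - [1,[0.3,1,0],[0,0,0]]
    - [1,[0.3,1,0],[0,0,0]]
    - [1,[0.2,1,0],[0,0,0]]
    - [1,[0.2,1,0],[0,0,0]]
    - [1,[0.2,1,0],[0,0,0]]
    - [1,[0.2,1,0],[0,0,0]]
    - [1,[0.2,1,0],[0,0,0]]
    - [1,[0.2,1,0],[0,0,0]]
    - [1,[0,1,0],[0,0,0]]
    - [1,[0,1,0],[0,0,0]]
    - [1,[0,1,0],[0,0,0]]

```text
t: 9.2
position: [0.7002, -0.2057, 0.2501]
orientation: [[0.997, 0.075, -0.027], [0.077, -0.993, 0.094], [-0.02, -0.095, -0.995]]
ft_force: [-0.2, 0.1, -2.1]
grip_width: 0.0095
finger_force: 58.7
```

Call:
step_arm:
  targets:
    - [1,[0,0,0],[0,-0.5,0]]
    - [1,[0,0,0],[0,-1,0]]
    - [1,[0,0,0],[0,-0.7,0]]
    - [1,[0,0,0],[0,-0.3,0]]
    - [1,[0,0,0],[0,0,0]]
    - [1,[0,0,0],[0,0,0]]

```text
t: 9.95
position: [0.6428, -0.188, 0.2216]
orientation: [[0.946, 0.08, -0.313], [0.099, -0.994, 0.046], [-0.308, -0.075, -0.949]]
ft_force: [-0.6, -0.3, -2.2]
grip_width: 0.0093
finger_force: 60.8
```

Run:
```python
from h import *
w=cam("wrist");save(w,"w2");save(cam("scene"),"scene2")
```

```text
(no output)
```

View pics/w2.png

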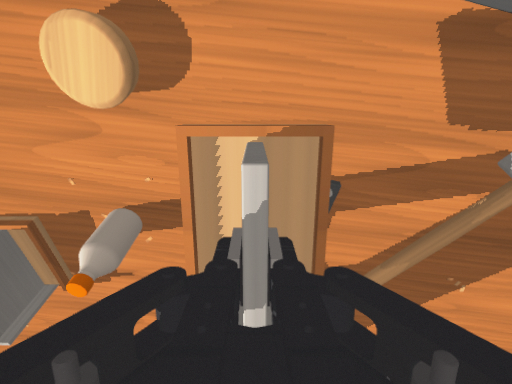

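The arm left the commanded path, probably at a joint limit. I'll check the joints.

Run:
```python
from h import *
np.set_printoptions(precision=3,suppress=True)
o=r.get_obs();print(o["t"],o["q"],o["position"]);print(o["orientation"])
for n in ("scene2",):
    a=load(n)["color"]; cv2.imwrite("pics/s2c.png",cv2.resize(a[60:320,60:400,::-1],(780,596),interpolation=2))
```

```text
10.05 [-0.267  1.019  1.275  2.147 -0.038  2.789] [ 0.643 -0.188  0.222]
[[ 0.946  0.08  -0.313]
 [ 0.099 -0.994  0.046]
 [-0.308 -0.075 -0.949]]
```

View pics/s2c.png

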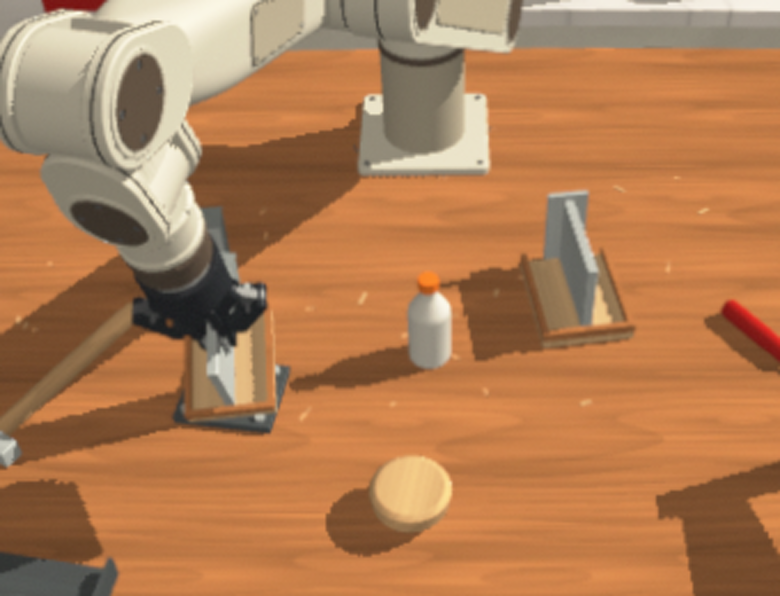

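Joint 6 hit its 3.14 limit during the turn at the shelf, because q6 = q1 + π − yaw. It has room nearer the upright. Nothing was touched: the wrist force shows only the shelf's weight. I'll work out the move to a side viewing pose.

```bash
cat >> h.py <<'E'
from scipy.spatial.transform import Rotation as Ro
def tool(yaw,tilt=0):  # deg; tool-down with x at world yaw, tilted about tool y
    return Ro.from_euler('z',yaw,degrees=True).as_matrix()@np.diag([1,-1,-1.])@Ro.from_euler('y',tilt,degrees=True).as_matrix()
def plan(pos,R,o=None):
    o=o or r.get_obs();R0=np.array(o["orientation"])
    print("shift(now axes)",np.round(R0.T@(np.array(pos)-o["position"])/.025,2),"turn",np.round(Ro.from_matrix(R0.T@R).as_rotvec(degrees=True)/8,2),"shift(after-turn axes)",np.round(R.T@(np.array(pos)-o["position"])/.025,2))
E
python3 - <<'E'
from h import *
plan([.618,-.095,.262],tool(0,-12))
E
```

```text
shift(now axes) [-1.06 -3.89 -1.04] turn [-0.37  0.77  0.69] shift(after-turn axes) [-1.3  -3.72 -1.36]
```

Call:
step_arm:
  targets:
    - [1,[0,-0.8,-0.2],[0,0,0]]
    - [1,[0,-1,-0.2],[0,0,0]]
    - [1,[-0.4,-1,-0.3],[0,0,0]]
    - [1,[-0.4,-0.8,-0.34],[0,0,0]]
    - [1,[-0.26,-0.29,0],[-0.18,0.38,0.34]]
    - [1,[0,0,0],[-0.19,0.39,0.35]]
    - [1,[0,0,0],[0,0,0]]
    - [1,[0,0,0],[0,0,0]]

```text
t: 11.05
position: [0.6178, -0.0935, 0.2617]
orientation: [[0.978, 0.003, -0.21], [0.003, -1.0, 0.001], [-0.21, -0.001, -0.978]]
ft_force: [0.4, 0.8, -2.9]
grip_width: 0.0095
finger_force: 60.8
```

Run:
```python
from h import *
w=cam("wrist");save(w,"w3");o=r.get_obs();print(np.round(o["q"],3),o["ft_force"])
plan([.618,-.095,.262],tool(0,-12),o)
```

```text
[-0.137  0.706  0.791  1.865 -0.028  3.005] [ 1.10259617 -0.25927276 -2.79412118]
shift(now axes) [-0.01  0.04 -0.03] turn [-0.01  0.02  0.02] shift(after-turn axes) [-0.01  0.04 -0.03]
```

View pics/w3.png

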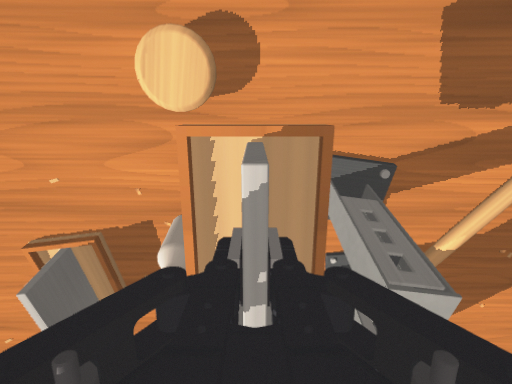

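The three slots are at about (398,262), (384,237) and (368,215), with a foot corner at (395,163). I'll enlarge this.

Run:
```python
from h import *
a=load("w3")["color"][145:305,320:470,::-1]; cv2.imwrite("pics/w3c.png",cv2.resize(a,(562,600),interpolation=cv2.INTER_CUBIC)) # 3.75x
```

```text
(no output)
```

View pics/w3c.png

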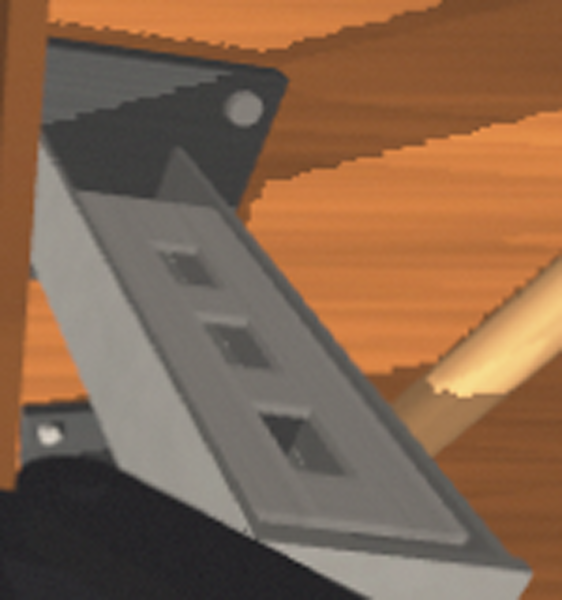

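Run:
```python
from h import *
from scipy.optimize import least_squares
w=load("w3"); np.set_printoptions(precision=4,suppress=True)
C=lambda l:np.array(l,float)/3.75+[320,145]-.5
uv=[(155,245),(195,250),(172,284),(218,286),(204,317),(246,322),(228,364),(274,368),(255,407),(306,412),(290,470),(352,476)]
pts=[(0,sy*8,80+40*k+25*e,1) for k in range(3) for e in(0,1) for sy in(-1,1)]
uv+=[(530,572),(258,538),(288,76)]; pts+=[(-2,29,220,0),(-2,-29,220,0),(-35,60,12,0)]
uv=C(uv);pts=np.array(pts,float)
def f(p,full=False):
    Q=pts[:,:3]/1000; Q[:,2]+=pts[:,3]*p[3]
    Q=Q@Ro.from_euler('z',p[2]).as_matrix().T+[p[0],p[1],0]
    e=proj(w,Q)-uv; return e if full else e.ravel()
s=least_squares(f,[.539,-.227,np.radians(172),0],loss='soft_l1')
print(s.x,"yaw",np.degrees(s.x[2]),"rms",np.sqrt((s.fun**2).mean()));print(f(s.x,True))
# shelf held: web far top corners check
o=r.get_obs();R=np.array(o["orientation"]);T=lambda q:o["position"]+R@(np.array(q)/1000)
print("web far top pred",proj(w,[T([50,-5,-41]),T([50,5,-41]),T([60,-45,26]),T([60,45,26])]))
x=s.x[0];y=s.x[1];yw=s.x[2];xh=np.array([np.cos(yw),np.sin(yw),0]);xh
# pre-insert: shelf origin at x=-.030, z=98+10.5+shift
for dx in(-.030,-.010,0):
    pos=np.array([x,y,0])+xh*dx-xh*.0603+[0,0,.098+.0105+s.x[3]+.0441]; print(dx,pos)
```

```text
[ 0.5355 -0.2263  3.0136  0.0075] yaw 172.66678081141015 rms 1.3096309820768226
[[-2.0857 -1.0597]
 [ 0.2717 -0.8599]
 [ 0.5081 -0.0947]
 [ 2.1507  0.9875]
 [-3.2528 -1.2923]
 [ 0.049  -0.9557]
 [-0.7016  0.4169]
 [ 2.6447  1.1208]
 [-1.8229 -1.3898]
 [ 0.9447 -0.8852]
 [ 0.4351  0.2035]
 [ 1.7087  0.5684]
 [-1.4926  0.5359]
 [-0.7508  1.8227]
 [ 0.6076  0.2052]]
web far top pred [[241.6726 160.3508]
 [269.8153 160.4007]
 [176.0084 124.3412]
 [334.5581 124.6446]]
-0.03 [ 0.625  -0.2378  0.1601]
-0.01 [ 0.6052 -0.2353  0.1601]
0 [ 0.5953 -0.234   0.1601]
```

Shift ≈ +7.5 mm, upright at (0.5355, −0.2263), yaw 172.7°. The held shelf projects where predicted (tray corners at (176,124) and (334,124)). Next I remove the tilt, move in front of the strip, then turn.

Call:
step_arm:
  targets:
    - [1,[0.3,0,0],[0,0.5,0]]
    - [1,[0.5,0,0],[0,0.5,0]]
    - [1,[0.4,0,0.4],[0,0.5,0]]
    - [1,[0,0.6,0.7],[0,0,0]]
    - [1,[0,1,0.8],[0,0,0]]
    - [1,[0,1,0.6],[0,0,0]]
    - [1,[0,1,0.6],[0,0,0]]
    - [1,[0,1,0.4],[0,0,0]]
    - [1,[0,0.7,0.2],[0,0,0.45]]
    - [1,[0,0.3,0],[0,0,0.45]]
    - [1,[0,0,0],[0,0,0]]

```text
t: 12.48
position: [0.6461, -0.2362, 0.1641]
orientation: [[0.992, -0.126, -0.002], [-0.126, -0.992, 0.001], [-0.002, -0.0, -1.0]]
ft_force: [-0.0, 0.2, -1.5]
grip_width: 0.0093
finger_force: 60.8
```

Run:
```python
from h import *
o=r.get_obs();print(np.round(o["q"],3),o["position"],o["ft_force"])
plan([.625,-.2378,.1601],tool(-7.33),o)
```

```text
[-0.35   0.659  0.481  1.395 -0.     2.917] [ 0.64605589 -0.23621023  0.16405336] [-0.03413543  0.17506071 -1.52865425]
shift(now axes) [-0.83  0.17  0.16] turn [-0.    0.02  0.01] shift(after-turn axes) [-0.83  0.17  0.16]
```

Call:
step_arm:
  targets:
    - [1,[-0.4,0.1,0.1],[0,0,0]]
    - [1,[-0.43,0.07,0.06],[0,0,0]]
    - [1,[-0.3,0,0],[0,0,0]]
    - [1,[-0.2,0,0],[0,0,0]]
    - [1,[-0.1,0,0],[0,0,0]]
    - [1,[0,0,0],[0,0,0]]

```text
t: 13.22
position: [0.6103, -0.2341, 0.1606]
orientation: [[0.992, -0.124, -0.002], [-0.124, -0.992, 0.001], [-0.002, -0.0, -1.0]]
ft_force: [0.9, 0.5, -2.1]
grip_width: 0.009
finger_force: 60.7
```

Call:
step_arm:
  targets:
    - [1,[-0.08,0,0],[0,0,0]]
    - [1,[-0.08,0,0],[0,0,0]]
    - [1,[0,0,0],[0,0,0]]

```text
t: 13.6
position: [0.606, -0.2337, 0.1603]
orientation: [[0.992, -0.124, -0.002], [-0.124, -0.992, 0.001], [-0.003, -0.0, -1.0]]
ft_force: [0.3, 0.1, -2.8]
grip_width: 0.0096
finger_force: 60.7
```

Call:
step_arm:
  targets:
    - [1,[-0.06,0,0],[0,0,0]]
    - [1,[-0.04,0,0],[0,0,0]]
    - [1,[0,0,0],[0,0,0]]

```text
t: 13.98
position: [0.6036, -0.2334, 0.1604]
orientation: [[0.992, -0.124, -0.002], [-0.124, -0.992, 0.001], [-0.002, -0.0, -1.0]]
ft_force: [-0.5, 0.2, -2.5]
grip_width: 0.0093
finger_force: 60.7
```

Call:
step_arm:
  targets:
    - [1,[-0.06,0.04,0],[0,0,0]]
    - [1,[-0.04,0.02,0],[0,0,0]]
    - [1,[0,0,0],[0,0,0]]

```text
t: 14.35
position: [0.6009, -0.2346, 0.1604]
orientation: [[0.992, -0.125, -0.002], [-0.125, -0.992, 0.001], [-0.002, -0.0, -1.0]]
ft_force: [-1.1, 0.8, -1.7]
grip_width: 0.0092
finger_force: 60.7
```

Call:
step_arm:
  targets:
    - [1,[-0.06,0,0],[0,0,0]]
    - [1,[-0.04,0,0],[0,0,0]]
    - [1,[0,0,0],[0,0,0]]

```text
t: 14.72
position: [0.5985, -0.2343, 0.1604]
orientation: [[0.992, -0.124, -0.002], [-0.124, -0.992, 0.001], [-0.002, -0.0, -1.0]]
ft_force: [0.1, 0.1, -2.8]
grip_width: 0.0092
finger_force: 60.7
```

Free motion past the point where blocked tabs would stop (x 0.605), so the tabs are entering. I continue to plate contact.

Call:
step_arm:
  targets:
    - [1,[-0.06,0,0],[0,0,0]]
    - [1,[0,0,0],[0,0,0]]

```text
t: 14.98
position: [0.5969, -0.2341, 0.1604]
orientation: [[0.992, -0.124, -0.002], [-0.124, -0.992, 0.001], [-0.003, -0.0, -1.0]]
ft_force: [0.7, 0.4, -1.9]
grip_width: 0.0092
finger_force: 60.7
```

Call:
step_arm:
  targets:
    - [1,[-0.06,0,0],[0,0,0]]
    - [1,[0,0,0],[0,0,0]]

```text
t: 15.22
position: [0.5957, -0.234, 0.1605]
orientation: [[0.992, -0.124, -0.002], [-0.124, -0.992, 0.001], [-0.002, -0.0, -1.0]]
ft_force: [1.8, -0.3, -2.4]
grip_width: 0.0095
finger_force: 60.7
```

Call:
step_arm:
  targets:
    - [1,[-0.04,0,0],[0,0,0]]
    - [1,[0,0,0],[0,0,0]]

```text
t: 15.48
position: [0.5957, -0.234, 0.1606]
orientation: [[0.992, -0.124, 0.0], [-0.124, -0.992, 0.0], [0.0, -0.0, -1.0]]
ft_force: [5.9, -0.6, -4.5]
grip_width: 0.0095
finger_force: 60.6
```

Call:
step_arm:
  targets:
    - [1,[0.03,0,0],[0,0,0]]
    - [1,[0,0,0.04],[0,0,0]]
    - [1,[0,0,0],[0,0,0]]

```text
t: 15.85
position: [0.5956, -0.2339, 0.16]
orientation: [[0.992, -0.124, -0.001], [-0.124, -0.992, 0.0], [-0.001, -0.0, -1.0]]
ft_force: [3.9, -0.5, -1.3]
grip_width: 0.0091
finger_force: 61.1
```

Call:
step_arm:
  targets:
    - [1,[0,0,0.04],[0,0,0]]
    - [1,[0,0,0.04],[0,0,0]]
    - [1,[0,0,0],[0,0,0]]

```text
t: 16.23
position: [0.5956, -0.2339, 0.1576]
orientation: [[0.992, -0.124, -0.002], [-0.124, -0.992, 0.001], [-0.002, -0.0, -1.0]]
ft_force: [3.7, -0.7, 0.2]
grip_width: 0.0093
finger_force: 61.2
```

Call:
step_arm:
  targets:
    - [1,[0,0,0.04],[0,0,0]]
    - [1,[0,0,0],[0,0,0]]

```text
t: 16.48
position: [0.5956, -0.2339, 0.1566]
orientation: [[0.992, -0.124, -0.002], [-0.124, -0.992, 0.0], [-0.002, -0.0, -1.0]]
ft_force: [4.8, 0.1, 1.2]
grip_width: 0.0096
finger_force: 61.4
```

Call:
step_arm:
  targets:
    - [1,[0.04,0,0],[0,0,0]]
    - [1,[0,0,0],[0,0,0]]

```text
t: 16.73
position: [0.5956, -0.2339, 0.1564]
orientation: [[0.992, -0.124, -0.004], [-0.124, -0.992, 0.001], [-0.004, -0.0, -1.0]]
ft_force: [1.4, 0.5, 2.2]
grip_width: 0.0093
finger_force: 61.5
```

Call:
step_arm:
  targets:
    - [1,[0,0,0.03],[0,0,0]]
    - [1,[0,0,0],[0,0,0]]

```text
t: 16.98
position: [0.5957, -0.2339, 0.1555]
orientation: [[0.992, -0.125, -0.004], [-0.125, -0.992, 0.001], [-0.004, -0.0, -1.0]]
ft_force: [0.9, -0.1, 3.5]
grip_width: 0.0094
finger_force: 61.5
```

Call:
step_arm:
  targets:
    - [1,[0,0,0.03],[0,0,0]]
    - [1,[0,0,0],[0,0,0]]

```text
t: 17.23
position: [0.5957, -0.2339, 0.1545]
orientation: [[0.992, -0.125, -0.004], [-0.125, -0.992, 0.001], [-0.004, -0.001, -1.0]]
ft_force: [-0.5, -0.1, 1.5]
grip_width: 0.0093
finger_force: 61.5
```

Call:
step_arm:
  targets:
    - [1,[0,0,0.03],[0,0,0]]
    - [1,[0,0,0],[0,0,0]]

```text
t: 17.48
position: [0.5957, -0.2339, 0.1537]
orientation: [[0.992, -0.124, -0.004], [-0.124, -0.992, 0.001], [-0.004, -0.001, -1.0]]
ft_force: [-2.5, 0.9, 1.4]
grip_width: 0.0091
finger_force: 61.4
```

Call:
step_arm:
  targets:
    - [1,[0,0,0.03],[0,0,0]]
    - [1,[0,0,0],[0,0,0]]

```text
t: 17.73
position: [0.5958, -0.2338, 0.153]
orientation: [[0.992, -0.124, -0.004], [-0.124, -0.992, 0.001], [-0.004, -0.001, -1.0]]
ft_force: [-2.8, 0.9, 1.5]
grip_width: 0.0094
finger_force: 61.4
```

Call:
step_arm:
  targets:
    - [1,[0,0,0.03],[0,0,0]]
    - [1,[0,0,0],[0,0,0]]

```text
t: 17.98
position: [0.596, -0.234, 0.1525]
orientation: [[0.992, -0.124, -0.003], [-0.124, -0.992, 0.001], [-0.003, -0.0, -1.0]]
ft_force: [-3.0, -0.1, 1.0]
grip_width: 0.0093
finger_force: 61.4
```

Call:
step_arm:
  targets:
    - [1,[0,0,0.03],[0,0,0]]
    - [1,[0,0,0],[0,0,0]]

```text
t: 18.23
position: [0.5962, -0.234, 0.1518]
orientation: [[0.992, -0.124, -0.002], [-0.124, -0.992, 0.001], [-0.003, -0.0, -1.0]]
ft_force: [-2.6, 0.8, 1.6]
grip_width: 0.0093
finger_force: 61.4
```

Call:
step_arm:
  targets:
    - [1,[-0.02,0,0.03],[0,0,0]]
    - [1,[0,0,0],[0,0,0]]

```text
t: 18.48
position: [0.5962, -0.234, 0.1513]
orientation: [[0.992, -0.124, -0.001], [-0.124, -0.992, 0.001], [-0.001, -0.0, -1.0]]
ft_force: [-0.6, 0.9, 2.4]
grip_width: 0.0095
finger_force: 61.4
```

Call:
step_arm:
  targets:
    - [1,[0,0,0.03],[0,0,0]]
    - [1,[0,0,0],[0,0,0]]

```text
t: 18.73
position: [0.5961, -0.234, 0.1505]
orientation: [[0.992, -0.124, -0.002], [-0.124, -0.992, 0.001], [-0.002, -0.0, -1.0]]
ft_force: [-0.1, 0.5, 1.9]
grip_width: 0.0092
finger_force: 61.4
```

Call:
step_arm:
  targets:
    - [1,[0,0,0.02],[0,0,0]]
    - [1,[0,0,0],[0,0,0]]

```text
t: 18.98
position: [0.5961, -0.234, 0.15]
orientation: [[0.992, -0.124, -0.002], [-0.124, -0.992, 0.001], [-0.002, -0.0, -1.0]]
ft_force: [0.8, -0.5, 1.4]
grip_width: 0.0093
finger_force: 61.4
```

Call:
step_arm:
  targets:
    - [1,[0,0,0.02],[0,0,0]]
    - [1,[0,0,0],[0,0,0]]

```text
t: 19.23
position: [0.5961, -0.234, 0.1496]
orientation: [[0.992, -0.124, -0.002], [-0.124, -0.992, 0.001], [-0.002, -0.0, -1.0]]
ft_force: [1.1, -0.0, 2.4]
grip_width: 0.0095
finger_force: 61.6
```

Call:
step_arm:
  targets:
    - [1,[0,0,0.02],[0,0,0]]
    - [1,[0,0,0],[0,0,0]]

```text
t: 19.48
position: [0.5962, -0.234, 0.1495]
orientation: [[0.992, -0.124, -0.001], [-0.124, -0.992, 0.0], [-0.001, -0.0, -1.0]]
ft_force: [1.2, 0.5, 5.4]
grip_width: 0.0091
finger_force: 61.8
```

Call:
step_arm:
  targets:
    - [1,[0,0,0.02],[0,0,0]]
    - [1,[0,0,0],[0,0,0]]

```text
t: 19.73
position: [0.5962, -0.234, 0.1494]
orientation: [[0.992, -0.124, -0.001], [-0.124, -0.992, 0.0], [-0.001, -0.0, -1.0]]
ft_force: [0.4, 1.4, 7.5]
grip_width: 0.0093
finger_force: 62.1
```

Call:
step_arm:
  targets:
    - [1,[0,0,0.02],[0,0,0]]
    - [1,[0,0,0],[0,0,0]]

```text
t: 19.98
position: [0.5962, -0.234, 0.1494]
orientation: [[0.992, -0.124, -0.0], [-0.124, -0.992, 0.0], [-0.0, 0.0, -1.0]]
ft_force: [0.0, 1.0, 8.3]
grip_width: 0.0095
finger_force: 62.3
```

Call:
step_arm:
  targets:
    - [1,[0,0,-0.05],[0,0,0]]
    - [1,[0,0,0],[0,0,0]]
    - [0.5,[0,0,0],[0,0,0]]
    - [-0.5,[0,0,0],[0,0,0]]
    - [-1,[0,0,0],[0,0,0]]
    - [-1,[0,0,0],[0,0,0]]
    - [-1,[0,0,0],[0,0,0]]
    - [-1,[0,0,0],[0,0,0]]
  squeeze: 20

```text
t: 20.98
position: [0.5958, -0.234, 0.1492]
orientation: [[0.992, -0.124, -0.002], [-0.124, -0.992, 0.001], [-0.002, -0.0, -1.0]]
ft_force: [-1.0, 0.2, -0.6]
grip_width: 0.0856
finger_force: 0.0
```

Call:
step_arm:
  targets:
    - [-1,[0,0,-0.4],[0,0,0]]
    - [-1,[0,0,-0.8],[0,0,0]]
    - [-1,[0,0,-1],[0,0,0]]
    - [-1,[0,0,-0.8],[0,0,0]]
    - [-1,[0.5,-0.8,-0.2],[0,0,0]]
    - [-1,[0,-1,0],[0,0,0]]
    - [-1,[0,-1,0],[0,0,0]]
    - [-1,[0,-1,0],[0,0,0]]
    - [-1,[0,-1,0],[0,0,0]]
    - [-1,[0,-0.5,0],[0,0,0]]
    - [-1,[0,0,0],[0,0,0]]

```text
t: 22.35
position: [0.6251, -0.1035, 0.2297]
orientation: [[0.992, -0.123, -0.002], [-0.123, -0.992, 0.0], [-0.002, -0.0, -1.0]]
ft_force: [-0.1, -0.1, -0.3]
grip_width: 0.085
finger_force: 0.0
```

Run:
```python
from h import *
o=r.get_obs();print(o["t"],o["position"],o["ft_force"],o["grip_width"])
s=cam("scene");save(s,"scene4");w=cam("wrist");save(w,"w4")
a=cv2.resize(s["color"][130:280,90:260],(453,400),interpolation=2); b=cv2.resize(w["color"],(347,260)); b=np.vstack([b,np.zeros((140,347,3),np.uint8)])
cv2.imwrite("pics/end.png",np.hstack([a,b])[:,:,::-1])
```

```text
22.35 [ 0.62510888 -0.10349892  0.22971558] [-0.07299841 -0.13762421 -0.25795448] 0.08500325144175336
```

View pics/end.png

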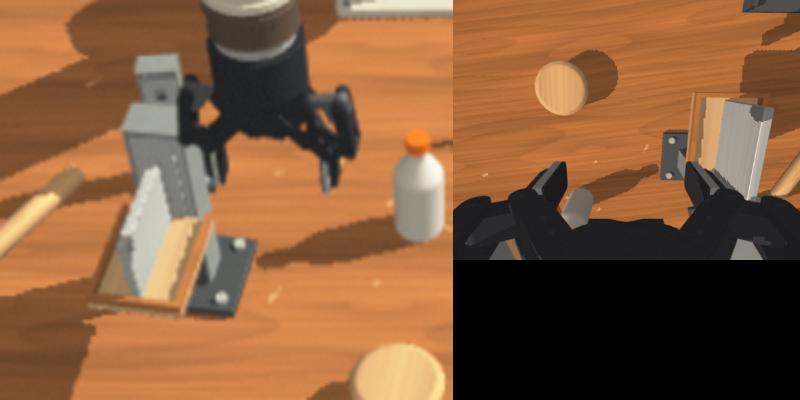

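The picture shows the shelf hanging, with the fingers clear. I'll check its outline numerically against the expected home pose.

Run:
```python
from h import *
np.set_printoptions(precision=1,suppress=True)
yw=np.radians(172.8); M=Ro.from_euler('z',yw).as_matrix()
T=lambda q:np.array(q)/1000@M.T+[.5358,-.2267,.1053]
q=[(-110,-5,85),(-110,5,85),(-5,0,85),(-120,-45,18),(-120,45,18),(-120,-45,0)]
for n in("scene4","w4"):
    c=load(n);P=proj(c,T(q));print(n,P)
    im=c["color"].copy()
    for p in P: cv2.circle(im,tuple(int(round(v)) for v in p),2,(255,0,0),-1)
    if n=="scene4": a=cv2.resize(im[130:280,90:260],(453,400))
    else: b=cv2.resize(im[120:320,330:512],(347,400))
cv2.imwrite("pics/chk.png",np.hstack([a,b])[:,:,::-1])
```

```text
scene4 [[138.9 219.6]
 [134.8 219.2]
 [149.  188. ]
 [158.6 242.9]
 [122.9 239.3]
 [159.7 247.7]]
w4 [[458.  162.2]
 [474.3 162.2]
 [437.7 306.5]
 [358.3 137.5]
 [466.6 137.3]
 [351.4 135.9]]
```

View pics/chk.png

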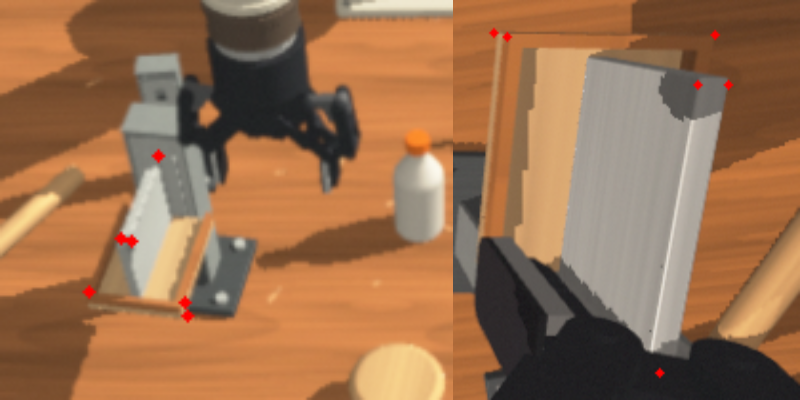

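The predicted home-pose corners fall on the shelf in both views, to within about 2 px, so it is level and fully down. I'm handing in the job.

```bash
python3 -c "
from cell import r
print(r.finish_job())"
```

```text
the job is handed in; nothing more can be done
None
```

The small shelf hangs on the larger upright, pressed down past the lock slide to a firm stop and released; I handed the job in with no verdict returned, and no wrist reading while pressing was above about 8.5 N (largest push on the shelf about 11 N).

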